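# Clamp the guide plate and bring the screwdriver over its screw

## Robot

A 7-joint arm with a two-finger parallel gripper is mounted at the origin on a cart in front of the work surface, level with it; the furniture and walls round the work are solid. World frame = base frame: x ahead of the robot, y to its left, z up, the work surface at z = 0. Lengths are in m, angles in rad, forces in N, time in s.
With the tool pointing down it reaches from about 0.425 to 0.825 m from the base axis. Payload 3.6 kg.
Tool frame: the origin (TCP) lies at the very end of the fingers, on their centre line; the grasp point (between the pads) lies 19 mm behind it; z points along the fingers, y is the line along which they close (so a half turn about z gives the same grasp; the last joint's range is limited). The gripper opens to 85 mm and grips with 20 to 120 N. Pads are 22 mm wide; open, the fingers measure 114 mm over their backs; the gripper's body (76 mm by 85 mm) begins 54 mm behind the grasp point. The pads swing forward as they close: fully open they stand 13 mm farther back than shut.
Start: joints at [1.137, 0.615, -0.013, 1.423, 0.008, 1.103, -0.04], TCP at [0.257, -0.597, 0.231] pointing down, gripper open.
Joint ranges: [-3.12, 3.12], [-0.3, 2.06], [-1.34, 1.32], [0.26, 2.42], [-1.36, 4.5], [0.01, 1.98], [-2.84, 2.84]. Speed limits (rad/s): [2.79, 2.79, 3.14, 3.14, 3.14, 3.14, 3.14].

## Interface

Orientations are given as a rotation vector (axis times angle).
In Python, from rig import r, cams, job gives the robot as it stands.
- The arm moves only by the shell command python3 -m crank 'ROWS' [FORCE]. ROWS is JSON, a list that holds one entry, the list of rows, each a list of 5 numbers: the opening, from -1 (shut) to 1 (fully open), then the shift along the tool's x, y, z in mm, then the turn about the tool's z in degrees. In form: [[[grip, tx, ty, tz, spin], ...]]. A call has 1 to 12 rows; each row is the pose to reach, as a shift and turn from the pose commanded when the call began, along the tool's axes at that moment; what a row does not reach only later rows make up. A row lasts 1/8 s, in which the tool goes at most 62.5 mm and 10.7 degrees, less where a joint would pass 70% of its speed; a pose out of reach is approached as far as the arm can. A call with a gripper value outside its range is refused whole. The fingers move at their own pace and stop on an object; FORCE is the grip in N (left out, the last holds). Time passes only in rows, so rows that repeat a pose let the fingers close. It gives the time, the measured TCP pose, the force, the opening and the grip force at its end, in the units of the state.
- r.state(): the state, without advancing time (a new reading comes with each control period).
- cams.camera(name): name is "side" or "top"; returns (picture, depth): 384x512x3 uint8, blue, green, red; 384x512 float32, m along the optical axis (not along the pixel's ray), 0 where there is no reading.
- cams.camera_params(name): a dict with "fx", "fy", "cx", "cy" (pixels), "xyz" and "attitude" of the camera in the world. Camera axes: x right, y up, looking along -z (the intrinsics and any distortion apply to the point x, -y, -z); pixel columns grow to the right and rows downward; lengths in m; the calibration is good to about 2 mm. A picture is of the moment at which its call begins. camera_params takes no time and is no camera call.
- job.hand_in(): hands the job in; it is judged then, once.
The state is a dict: "t": time; "joint_pos": joint angles; "joint_velocities": joint speeds; "effort": joint torques, N m; "tcp_pos": TCP position; "eef_rot": TCP orientation; "ft_force": force on the tool from outside, world axes, zero at the start; "wrist_torque": the same for the moment, N m; "gripper_width": finger opening in m; "grip_force": force on a finger pad.
Only numpy, scipy, OpenCV 4.12 (cv2) and the standard library are available. Lean on these libraries where they do the work, as an engineer would, in place of code of your own. Each camera call takes 0.05 s, during which the arm holds its last target. There are 200 camera calls.

## Task

The guide plate is loaded in the jig with its brass screw started: first push the red lever of the toggle clamp fully down so that the plate cannot turn under the screw. Then take the red-handled screwdriver out of the rack, carry it over the things on the bench without disturbing them, and stop with it upright and its blade a few millimetres above the middle of the screw head, in line with the slot and never touching screw, plate or clamp; finish while holding it there, motionless in the air, so that I can check the line-up before it goes in.

Things in the scene. Friction and masses are not known exactly. Their poses are not given: they have to be found in the camera images.
- jig: Bench jig: aluminium base plate 110 x 200 mm, 12 mm thick, fixed to the worktop; origin at the centre of its underside. Its local y runs along the 200 mm length. A steel toggle clamp stands on the +y half, its lever pointing to local +y and its holding arm to local -y over the plate's nest. The clamp's pivots all lie along local x; with the lever down nothing of the clamp stands higher than 75 mm above the worktop
- clamp_lever (a joint): Angle in rad of the clamp's red lever about the lever pivot: 0 = fully down (clamped, against its stop, lever nearly level), up to 1.15 = fully open (lever standing up); it starts about 0.8 to 1.05. Friction holds it at any angle; about 3 N at the grip moves it. The linked arm and its rubber foot come down with it onto the plate
- lever_pivot (a point): Lever pivot of the clamp, 52 mm above the worktop, axis along the jig's local x; pushing the lever down turns its grip about this axis from above the jig outwards to the local +y side
- lever_grip (a point): Centre line of the lever's round red grip (16 mm thick), 12 mm short of its end centre, 91 mm from the pivot axis. The grip runs from about 30 to 110 mm from the pivot. When the lever is fully down this point is 90 mm from the pivot toward the jig's local +y and 63 mm above the worktop
- guide_plate: Dark steel plate 50 x 100 x 10 mm, 0.36 kg, lying loose in the nest of the jig (1 mm play), underside 12 mm and top 22 mm above the worktop; origin at the centre of its underside, y along its length, the same way as the jig's y. A 9 mm hole near its +y end, the brass screw near its -y end
- screw_slot (a point): Centre of the top of the slotted brass cheese-head screw (head 16 mm wide, its top 10 mm above the plate's top and 32 mm above the worktop); the slot (2.5 mm wide, 2.5 mm deep, right across the head) runs along this point's x axis, z is up. The screw stands 63 mm from the jig's centre toward its local -y; the end of the clamp arm stops 14 mm from the screw's axis. The slot's direction differs from start to start
- tool_rack: Wooden bench rack, fixed: 70 mm deep (x) x 240 mm wide (y) x 115 mm tall; origin at the centre of its underside. Board 14 mm thick on top with three 12 mm holes on its middle line, at y = -80, 0 and +80 mm; the screwdriver stands in one of the outer holes and the awl in the other
- screwdriver: Flat-blade screwdriver, red handle, 187 mm long, about 75 g, standing in the rack with the blade down, its handle's shoulder on the rack's top. Handle: round, 25 mm thick, 88 mm long, from 115 to 203 mm above the worktop. Shaft and blade: 100 mm below the shoulder, at most 8 mm wide. Its own y axis points from blade to handle (up as it stands), x along the width of the blade; the origin lies 12.5 mm beside the axis of the handle, along -z
- driver_handle (a point): Point on the axis of the screwdriver's handle, 49 mm above its shoulder (164 mm above the worktop as it stands) and 149 mm from the end of the blade; axes as the screwdriver's
- blade_tip (a point): Middle of the end edge of the screwdriver's blade (8 mm wide along x, 2 mm thick along z); axes as the screwdriver's: y up the shaft
- awl: Awl with a brown wooden bulb handle (26 mm thick), standing in the other outer hole of the rack, 210 mm high at its top; origin 13 mm beside its axis. Leave it alone
- oil_bottle: Cream oil bottle with a red spout, 42 mm wide and 124 mm tall, standing between rack and jig; origin at its underside. Do not disturb
- blue_spool: Spool of blue thread, 33 mm wide, 55 mm tall, standing behind; origin at its underside. Do not disturb
- snap_dish: Round white dish of snaps, 68 mm wide, 19 mm tall, nearer the robot; origin at its underside. Do not disturb
Things that resemble listed ones, but are neither listed nor needed, are in the scene too. There is more than one size of the screwdriver; the one meant has the size given above.

How it is judged:
On the way, in this order (a step that is already met when the one before it is completed fails the run):
1. the clamp's lever is fully down while the screwdriver still stands in the rack (value of joint clamp_lever below 0.07 rad and distance of blade_tip from where it was at the start of the episode below 0.03 m), for 0.2 s.
2. the screwdriver is clear above the rack (z of blade_tip in the frame of tool_rack above 0.117 m), for 0.1 s.
At the end, for the whole second after the job is handed in: Lever down within 0.07 rad, plate flat in its nest; the screwdriver held still in the fingers, upright within 0.1 rad, blade end 1.5 to 10 mm above the screw head and within 5 mm of its middle, in line with the slot within 0.17 rad either way round, touching neither screw, plate nor jig (value of joint clamp_lever below 0.07 rad and horizontal distance between blade_tip and screw_slot below 0.005 m and z of blade_tip in the frame of screw_slot between 0.0015 and 0.01 m and angle between the x axis of screwdriver and the x axis of screw_slot, either way round below 0.17 rad and angle between screwdriver's own y axis and vertical below 0.1 rad and linear speed of screwdriver below 0.02 m/s and contact force between screwdriver and the fingers above 1 N and contact force between screwdriver and guide_plate below 0.1 N and contact force between screwdriver and jig below 0.1 N and z of guide_plate in the frame of jig between 0.0105 and 0.0135 m); the arm keeps its last pose, push and grip.
It fails at once if the screwdriver touches the screw or the plate (contact force between screwdriver and guide_plate above 0.5 N).
It fails at once if the screwdriver hits the clamp or the jig (contact force between screwdriver and jig above 1 N).
It fails at once if a bystander (awl, oil bottle, spool or dish) is disturbed by more than 15 mm (distance of any of awl, oil_bottle, blue_spool, snap_dish from where it was at the start of the episode above 0.015 m).
It fails at once if the guide plate is knocked out of its nest (distance of guide_plate from where it was at the start of the episode above 0.01 m).
It also fails if it takes over 67 s, if anything falls off the work surface, if the arm or the gripper's body presses on something with over 40 N, if the wrist force passes 120 N, or if a joint passes its speed limit or range.

## Working session

There is one attempt and no reset: what is moved stays moved. The work goes in short steps, Python scripts to look and compute and a shell command to move; the robot and the scene stay as the last step left them, time stands still between calls to the robot, and variables do not carry over. Pictures are saved under pics/ and viewed, at most 10 in all, crops included, and the job is handed in when it is done.

```bash
ls; mkdir -p pics
cat > h.py <<'E'
import numpy as np, cv2
from scipy.spatial.transform import Rotation as R
from rig import r, cams, job
def shot(n):
    im,d=cams.camera(n); p=cams.camera_params(n); 
    np.savez(f'{n}.npz',im=im,d=d)
    return im,d,p
def rot(p):
    a=np.array(p['attitude'],float)
    return R.from_rotvec(a).as_matrix() if a.size==3 else a.reshape(3,3)
def world(d,p):
    v,u=np.mgrid[:d.shape[0],:d.shape[1]]
    c=np.stack([(u-p['cx'])/p['fx']*d,-(v-p['cy'])/p['fy']*d,-d],-1)
    return c@rot(p).T+np.array(p['xyz'])
E
python3 - <<'E'
from h import *
for n in('top','side'):
    im,d,p=shot(n); print(n,p); cv2.imwrite(f'pics/{n}0.png',cv2.resize(im,(800,600)))
s=r.state(); print(s)
E
```

```text
pics
top {'fx': 406.46932535428937, 'fy': 406.46932535428937, 'cx': 247.94193011673391, 'cy': 189.46292077200323, 'xyz': array([0.37163789, 0.03699198, 1.37146595]), 'attitude': array([ 0.10540389, -0.10614093, -1.54868395])}
side {'fx': 362.1929331535564, 'fy': 362.1929331535564, 'cx': 255.21518397870759, 'cy': 192.78595120061917, 'xyz': array([1.00009813, 0.2227187 , 0.89701286]), 'attitude': array([0.38426712, 0.56551767, 1.87798278])}
{'t': 0.1, 'joint_pos': array([ 1.13751856,  0.61585406, -0.01262535,  1.42478063,  0.00808957,
        1.10339082, -0.04045382]), 'joint_velocities': array([ 0.0014768 , -0.00187137, -0.00125827, -0.00366703,  0.00011655,
        0.00041944, -0.00141232]), 'effort': array([ 7.73915526e-04, -4.70384288e+01,  2.60214452e-01, -1.71571219e+01,
        1.00758544e-02,  5.86420516e-03, -1.31581052e-05]), 'tcp_pos': array([ 0.25691263, -0.59630624,  0.23021957]), 'eef_rot': array([-3.07454993e+00, -6.34120249e-01,  7.81056441e-04]), 'ft_force': array([ 0.36978834,  0.06923654, -0.2505519 ]), 'wrist_torque': array([ 0.0078312 , -0.03605204,  0.00769203]), 'grip_force': 0.0, 'gripper_width': 0.08557370085802532}
```

View pics/top0.png

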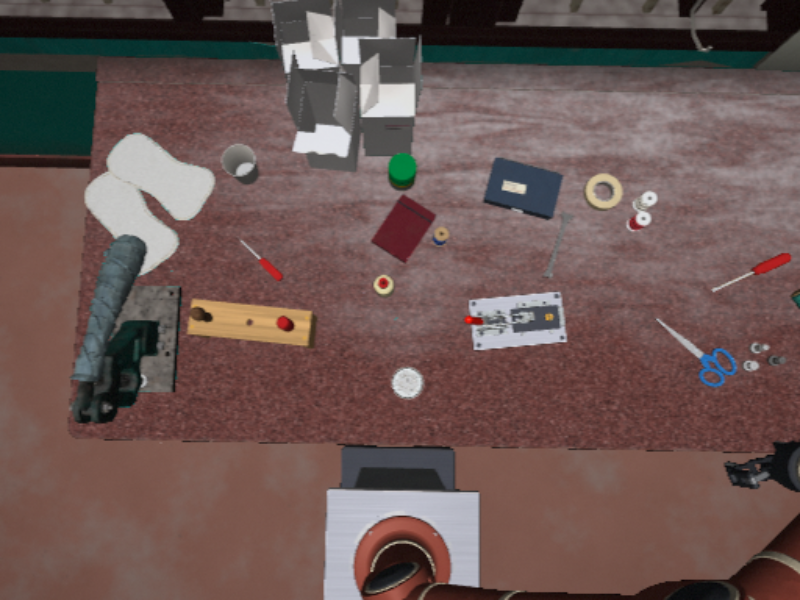

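View pics/side0.png

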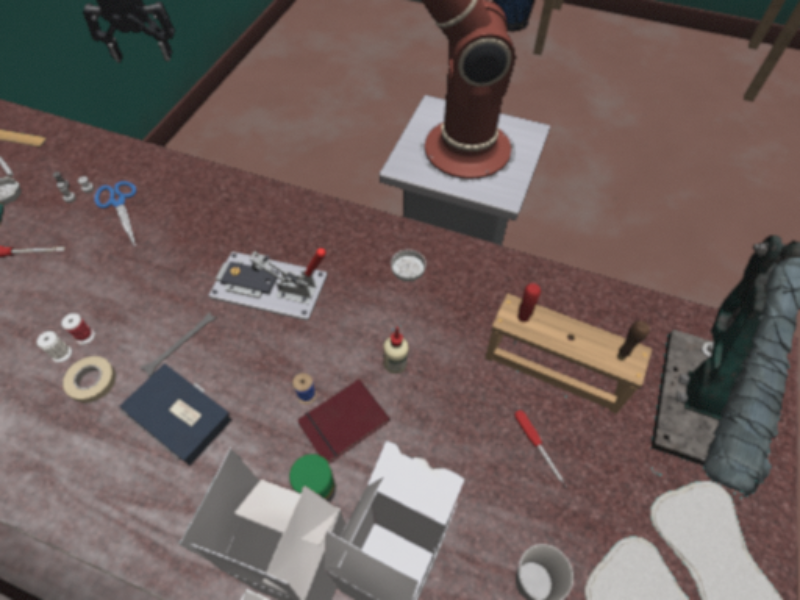

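Top view (800x600): the jig is at (517,320) with its red grip at (473,321) and the brass screw at (548,317). The rack is at (250,323), awl at (200,314), bottle at (383,285), spool at (440,236) and dish at (407,382).
Screwdriver candidates: one standing in the rack at (285,323), one lying at (262,260), one lying at (755,272). Only the rack one stands blade down as described; I'll confirm it in a crop.

Run:
```python
from h import *
T=np.load('top.npz');S=np.load('side.npz')
def crop(im,a,b,c,d,w,h): return cv2.resize(im[c:d,a:b],(w,h),interpolation=cv2.INTER_CUBIC)
A=crop(T['im'],295,370,180,230,450,300);B=crop(T['im'],115,205,185,225,450,200)
C=crop(S['im'],305,425,175,265,350,262); D=crop(S['im'],130,215,150,210,350,247)
o=np.zeros((520,800,3),np.uint8);o[:300,:450]=A;o[300:500,:450]=B;o[:262,450:]=C;o[262:509,450:]=D
cv2.imwrite('pics/crop1.png',o)
im=T['im'].astype(int);d=T['d'];W=world(d,cams.camera_params('top'))
b,g,rr=im[...,0],im[...,1],im[...,2]
red=(rr>110)&(g<60)&(b<60)
def box(x0,x1,y0,y1):
    m=np.zeros(d.shape,bool);m[y0:y1,x0:x1]=1;return m
for n,bx in(('lever',box(290,320,190,220)),('driver',box(170,200,195,220)),('bottle',box(230,260,170,195))):
    m=red&bx; w=W[m]; print(n,m.sum(),w.mean(0).round(4),w.min(0).round(4),w.max(0).round(4))
m=box(170,200,195,220)&(W[...,2]>.185);print('drv top',m.sum(),W[m].mean(0),(W[m].min(0)+W[m].max(0))/2)
m=red&box(290,320,190,220);print(W[m].round(3)[::4].tolist())
# jig plate outline
m=(box(290,375,175,235)&(W[...,2]>.006)&(W[...,2]<.018)); pts=W[m][:,:2]
print('jig',m.sum(),cv2.minAreaRect((pts*1000).astype(np.float32)))
m=box(115,205,185,225)&(W[...,2]>.105)&(W[...,2]<.125);print('rack',cv2.minAreaRect((W[m][:,:2]*1000).astype(np.float32)))
y=box(335,365,190,215)&(rr>150)&(b<90);print('screw',y.sum(),W[y].mean(0),W[y].min(0),W[y].max(0))
for n,u,v in(('bottle',245,182),('spool',282,151),('dish',260,245),('awl',128,201)):print(n,W[v-3:v+4,u-3:u+4].reshape(-1,3).mean(0).round(3), W[v-8:v+8,u-8:u+8,2].max().round(3))
```

```text
lever 45 [ 0.4963 -0.1301  0.1309] [ 0.4898 -0.1537  0.0853] [ 0.5028 -0.1109  0.1571]
driver 45 [0.4786 0.2311 0.2007] [0.4675 0.2221 0.1954] [0.4906 0.2394 0.2045]
bottle 22 [0.5723 0.0484 0.0994] [0.5656 0.0416 0.0867] [0.5823 0.0544 0.1293]
drv top 69 [0.46754928 0.2121862  0.31860782] [0.43128019 0.14109932 0.77842705]
[[0.502, -0.117, 0.152], [0.499, -0.119, 0.157], [0.503, -0.136, 0.122], [0.496, -0.123, 0.152], [0.501, -0.14, 0.112], [0.493, -0.113, 0.154], [0.494, -0.127, 0.145], [0.497, -0.143, 0.113], [0.49, -0.116, 0.155], [0.492, -0.131, 0.135], [0.496, -0.149, 0.094], [0.493, -0.15, 0.091]]
jig 1273 ((512.4601440429688, -246.66802978515625), (199.9329376220703, 285.12152099609375), 1.0878039598464966)
rack ((485.6828308105469, 313.0704650878906), (241.03089904785156, 70.33052062988281), 85.20706176757812)
screw 17 [ 0.51657073 -0.30332818  0.03101017] [ 0.51108963 -0.31335652  0.0217679 ] [ 0.52170962 -0.29685633  0.03800112]
bottle [0.57  0.048 0.089] 1.371
spool [ 0.682 -0.072  0.051] 0.065
dish [ 0.371 -0.006  0.008] 0.022
awl [0.491 0.386 0.195] 1.371
```

View pics/crop1.png

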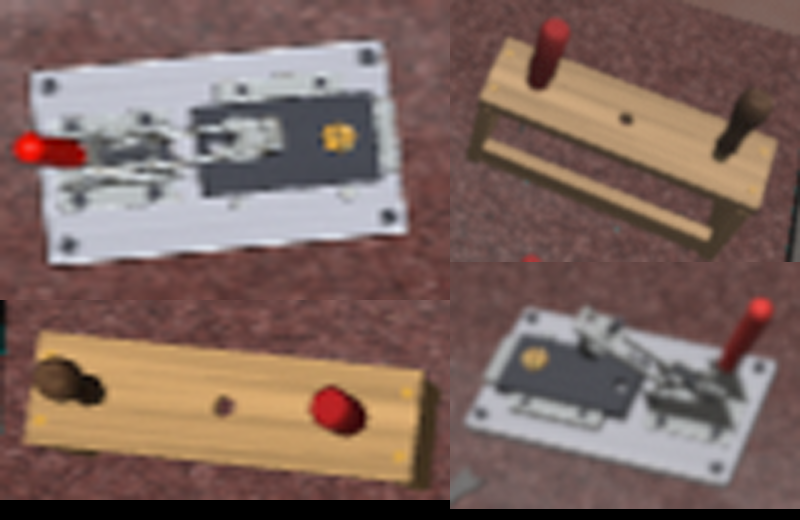

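The crop confirms it: the red-handled driver stands in the rack's outer hole (right one in the top view, at 338,410 of the crop), with the awl at the other end. Its handle top is at z≈0.203, which matches the size given. Next I'll get the jig axis and the slot direction from averaged frames.

```bash
cat >> h.py <<'E'
def ray(u,v,z,p):
    M=rot(p);c=np.array(p['xyz'],float)
    dv=M@np.array([(u-p['cx'])/p['fx'],-(v-p['cy'])/p['fy'],-1.])
    return c+dv*(z-c[2])/dv[2]
def proj(P,p):
    q=(np.asarray(P)-np.array(p['xyz']))@rot(p)
    return np.stack([p['cx']-p['fx']*q[...,0]/q[...,2],p['cy']+p['fy']*q[...,1]/q[...,2]],-1)
E
python3 - <<'E'
from h import *
p=cams.camera_params('top')
C=np.array([ray(295+x/6-.42,180+y/6-.42,.012,p)[:2] for x,y in((32,73),(383,42),(407,232),(50,264))])
print(C.round(4).tolist(),C.mean(0), 'ydir',(C[0]-C[1]+C[3]-C[2]))
yd=(C[0]-C[1]+C[3]-C[2]);yd/=np.linalg.norm(yd);c=C.mean(0)
print('screw pred',c-.063*yd,'yaw',np.degrees(np.arctan2(-yd[0],yd[1])))
for n,z in(('top',.03),('side',.03)):
    p=cams.camera_params(n)
    st=np.stack([cams.camera(n)[0] for _ in range(4)]).astype(float);print('noise',st.std(0).mean())
    a=st.mean(0); np.save(n+'avg.npy',a)
    uv=proj([c[0]-.063*yd[0],c[1]-.063*yd[1],.032],p);print(n,uv)
    u,v=np.rint(uv).astype(int)
    print(a[v-5:v+6,u-6:u+7,2].astype(int));print(a[v-5:v+6,u-6:u+7,0].astype(int))
E
```

```text
[[0.552, -0.1373], [0.5735, -0.335], [0.4667, -0.3465], [0.4451, -0.1475]] [ 0.50933952 -0.24159451] ydir [-0.04319027  0.39671698]
screw pred [ 0.516158   -0.30422444] yaw 6.213277253629871
noise 0.7361131972641859
top [351.0561114  202.68639229]
[[ 72  71  72  71  72  72  71  73  71  71  72  71 159]
 [ 72  72  71  71  71  72  73  73  72  72  71  71 127]
 [ 71  72  72  71  79  92 107 100  78  71  70  70 128]
 [ 72  72  72  68 181 188 182 221 172  73  72  73 105]
 [ 73  73  74 100 183 185 156 201 189 114  71  72  83]
 [ 72  72  71  60 171 219 185 196 174  91  71  70  86]
 [ 72  71  72  71 162 210 153 153 143  69  71  71  63]
 [ 72  72  71  72  71  62  88  89  72  72  72  72  72]
 [ 72  72  72  73  73  73  73  73  72  72  72  72  73]
 [ 73  71  71  70  70  71  71  72  71  72  72  72  71]
 [ 72  72  71  70  70  70  70  70  71  70  70  71  70]]
[[ 84  83  84  84  83  82  83  84  84  84  83  83 166]
 [ 84  84  84  84  84  83  84  83  84  84  84  83 132]
 [ 83  84  84  84  83  72  72  82  83  83  83  82 137]
 [ 84  84  84  74  65  72  68 100 102  84  84  85 115]
 [ 85  85  85  76  66  72 
[... 929 characters left out ...]
4  76  78  78  76  75  75  75  78  77]
 [ 74  76  75  75  75  75  76  75  76  76  76  76  77]]
[[159 168 151 113  97 101 111 117 119 125 129 146 173]
 [174 161 126  92  82  83  84  86  86  89  90 104 128]
 [171 144 105  85  83  83  82  83  85  81  80  83  90]
 [159 122  92  84  89  91  89  94  98  85  81  82  81]
 [143 103  84  90  98  96  92  97  99  87  82  83  84]
 [122  90  83  93 102  96  89  96  91  82  82  83  83]
 [101  85  84  88  93  91  88  92  80  75  81  83  83]
 [ 87  82  83  83  83  81  77  78  74  77  82  83  84]
 [ 83  83  83  83  81  77  74  77  79  82  84  85  84]
 [ 82  83  83  83  83  81  80  82  83  83  83  85  84]
 [ 83  83  82  83  83  83  84  83  84  83  84  83  84]]
```

```bash
cat > fit.py <<'E'
from h import *
from scipy.optimize import minimize
from scipy.ndimage import gaussian_filter
K=8
def fit(n,a,c0,ch,sig0):
    p=cams.camera_params(n); uv=proj([*c0,.032],p); u0,v0=np.rint(uv).astype(int)
    hw=5; tgt=a[v0-hw:v0+hw+1,u0-hw:u0+hw+1]; tgt=tgt[...,2]-tgt[...,0] if ch=='d' else tgt[...,2]
    N=2*hw+1; s=(np.arange(N*K)+.5)/K-.5-hw
    U,V=np.meshgrid(u0+s,v0+s)
    M=rot(p);cc=np.array(p['xyz'])
    D=np.stack([(U-p['cx'])/p['fx'],-(V-p['cy'])/p['fy'],-np.ones_like(U)],-1)@M.T
    def at(z): return (cc+D*((z-cc[2])/D[...,2])[...,None])[...,:2]
    Zs=[at(z) for z in np.linspace(.022,.032,5)]
    def model(q,th):
        o=c0+q[:2]
        top=np.hypot(*np.moveaxis(Zs[-1]-o,-1,0))<.008
        side=np.any([np.hypot(*np.moveaxis(z-o,-1,0))<.008 for z in Zs[:-1]],0)&~top
        e=Zs[-1]-o; slot=top&(abs(-np.sin(th)*e[...,0]+np.cos(th)*e[...,1])<.00125)
        L=[top&~slot,slot,side]; 
        f=lambda m:gaussian_filter(m.astype(float),abs(q[2])*K).reshape(N,K,N,K).mean((1,3)).ravel()
        A=np.stack([np.ones(N*N)]+[f(l) for l in L],1)
        x,*_=np.linalg.lstsq(A,tgt.ravel(),rcond=None)
        return ((A@x-tgt.ravel())**2).mean()**.5,x
    out=[]
    for d in range(0,180,15):
        th=np.radians(d)
        b=minimize(lambda q:model([q[0]/1e3,q[1]/1e3,q[2]],th)[0],[0,0,sig0],method='Nelder-Mead',options=dict(maxfev=90,initial_simplex=[[0,0,sig0],[1.5,0,sig0],[0,1.5,sig0],[0,0,sig0*1.5]]))
        x=model([b.x[0]/1e3,b.x[1]/1e3,b.x[2]],th)[1]; out.append((round(b.fun,2),d,b.x.round(2).tolist(),x.round().tolist()))
    for o in sorted(out)[:6]:print(n,ch,*o)
E
python3 - <<'E'
from fit import *
c=np.array([.5163,-.3040])
for n,s in(('top',.3),('side',.7)):
    a=np.load(n+'avg.npy')
    for ch in 'rd':fit(n,a,c,ch,s)
E
```

```text
top r 9.49 15 [0.93, -0.25, 0.38] [71.0, 154.0, 33.0, 20.0]
top r 10.05 135 [1.41, -1.25, 0.14] [71.0, 105.0, 148.0, 113.0]
top r 10.06 0 [1.17, -0.64, 0.38] [71.0, 146.0, 52.0, 58.0]
top r 10.5 120 [1.43, -1.4, 0.24] [71.0, 108.0, 141.0, 121.0]
top r 10.55 165 [1.41, -1.26, 0.15] [71.0, 120.0, 96.0, 110.0]
top r 10.57 150 [1.37, -1.58, 0.08] [71.0, 108.0, 128.0, 121.0]
top d 8.78 15 [0.99, -0.12, 0.38] [-12.0, 163.0, 54.0, 46.0]
top d 9.51 30 [0.98, -0.33, 0.29] [-12.0, 151.0, 79.0, 69.0]
top d 9.56 0 [1.36, -0.85, 0.39] [-14.0, 149.0, 78.0, 121.0]
top d 9.58 120 [1.41, -1.25, 0.27] [-13.0, 118.0, 151.0, 151.0]
top d 9.59 135 [1.37, -1.27, 0.2] [-13.0, 117.0, 148.0, 147.0]
top d 9.8 105 [1.43, -1.4, 0.27] [-13.0, 118.0, 146.0, 158.0]
side r 17.0 0 [-1.15, 1.28, 0.78] [88.0, 145.0, 12.0, -14.0]
side r 17.01 15 [-1.12, 1.1, 0.76] [88.0, 141.0, 25.0, -9.0]
side r 17.14 165 [-0.97, 1.41, 0.81] [88.0, 150.0, 6.0, -21.0]
side r 17.15 30 [-1.05, 1.24, 0.78] [88.0, 137.0, 40.0, -11.0]
side r 17.31 150 [-0.94, 1.43, 0.83] [89.0, 148.0, 13.0, -23.0]
side r 17.39 45 [-1.21, 1.12, 0.77] [88.0, 128.0, 66.0, -7.0]
side d 4.0 0 [-1.22, 1.17, 1.0] [-8.0, 172.0, -23.0, 14.0]
side d 4.05 15 [-1.45, 0.88, 1.0] [-9.0, 165.0, 2.0, 24.0]
side d 4.46 165 [-1.17, 1.26, 0.99] [-8.0, 171.0, -21.0, 9.0]
side d 4.48 30 [-1.56, 0.87, 1.02] [-9.0, 160.0, 22.0, 28.0]
side d 5.01 45 [-1.68, 0.64, 1.01] [-9.0, 150.0, 45.0, 34.0]
side d 5.08 150 [-1.12, 1.27, 1.0] [-7.0, 166.0, -8.0, 7.0]
```

The slot fits as running about 10° from world x, with the screw at ≈(0.516,-0.304). The lever stands at about 1 rad. Now I'll compute the lever approach.

```bash
cat >> h.py <<'E'
def rel(x,y,z,s=None):
    s=s or r.state(); M=R.from_rotvec(s['eef_rot']).as_matrix()
    return (1000*M.T@(np.array([x,y,z])-s['tcp_pos'])).round(1), np.degrees(np.arctan2(M[1,1],M[0,1])).round(2)
E
python3 - <<'E'
from h import *
print(rel(.4971,-.1293,.17))
print(R.from_rotvec(r.state()['eef_rot']).as_matrix().round(3))
E
```

```text
(array([ 405.4, -334.5,   61.3]), np.float64(-66.69))
[[ 0.918  0.396 -0.   ]
 [ 0.396 -0.918  0.   ]
 [ 0.    -0.    -1.   ]]
```

```bash
python3 -m crank '[[[-1,45,-37,0,5],[-1,90,-74,0,10],[-1,135,-111,0,17],[-1,180,-149,0,17],[-1,225,-186,0,17],[-1,270,-223,0,17],[-1,315,-260,0,17],[-1,360,-297,0,17],[-1,405,-334,0,17],[-1,405,-334,40,17],[-1,405,-334,60,17],[-1,405,-334,60,17]]]' 30
python3 - <<'E'
from h import *
print(rel(.4971,-.1293,.15))
im,d,p=shot('side'); cv2.imwrite('pics/s2.png',cv2.resize(im[100:260,100:300],(750,600),interpolation=cv2.INTER_CUBIC))
E
```

```text
t: 2.0
tcp_pos: [0.496, -0.1296, 0.1702]
eef_rot: [-3.136, -0.173, 0.005]
ft_force: [0.3, -0.8, 0.4]
gripper_width: -0.0002
grip_force: 0.0
(array([ 1.2, -0.1, 20.2]), np.float64(-83.67))
```

View pics/s2.png

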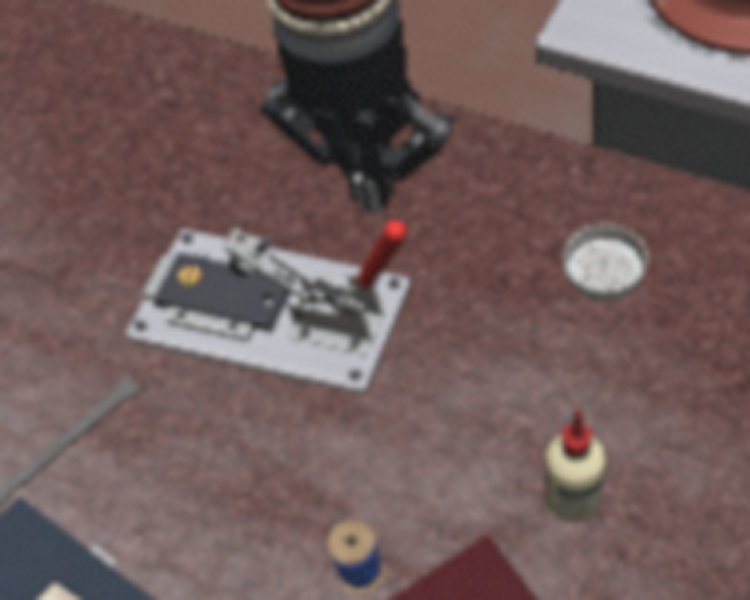

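The picture shows the closed fingertips at (372,200), just above and inboard of the lever's end at (395,230). I'll press down, moving outward.

```bash
python3 -m crank '[[[-1,1,0,20,0],[-1,1,0,35,0],[-1,1,-4,45,0],[-1,1,-8,55,0],[-1,1,-14,63,0],[-1,1,-20,71,0],[-1,1,-25,79,0],[-1,1,-30,87,0],[-1,1,-32,93,0],[-1,1,-33,98,0],[-1,1,-33,101,0],[-1,1,-33,103,0]]]'
```

```text
t: 3.55
tcp_pos: [0.4941, -0.097, 0.0682]
eef_rot: [-3.137, -0.173, 0.001]
ft_force: [-0.8, 1.1, 3.1]
gripper_width: 0.0003
grip_force: 2.0
```

```bash
python3 -m crank '[[[-1,0,0,1,0],[-1,0,0,2,0],[-1,0,0,3,0],[-1,0,0,4,0],[-1,0,0,4,0]]]'
```

```text
t: 4.18
tcp_pos: [0.4943, -0.0969, 0.0672]
eef_rot: [-3.137, -0.173, -0.001]
ft_force: [-5.5, 2.1, 24.2]
gripper_width: 0.0001
grip_force: 12.0
```

```bash
python3 -m crank '[[[-1,0,0,4,0],[-1,0,0,4,0],[-1,0,0,-40,0],[-1,0,0,-90,0],[-1,0,0,-150,0],[-1,0,0,-183,0],[-1,0,0,-183,0]]]'
python3 - <<'E'
from h import *
im,d,p=shot('side');W=world(d,p)
o=np.zeros((600,800,3),np.uint8)
o[:300,:400]=cv2.resize(im[140:215,125:225],(400,300),interpolation=cv2.INTER_CUBIC)
o[:300,400:]=cv2.resize(im[170:260,305:425],(400,300),interpolation=cv2.INTER_CUBIC)
m=(im[...,2]>100)&(im[...,1]<50)&(im[...,0]<60)&(abs(W[...,0]-.479)<.06)&(abs(W[...,1]-.23)<.06)
print(m.sum(),W[m].mean(0))
im,d,p=shot('top');W=world(d,p);o[300:,:400]=cv2.resize(im[175:250,285:385],(400,300),interpolation=cv2.INTER_CUBIC)
o[300:,400:]=cv2.resize(im[180:240,160:240],(400,300),interpolation=cv2.INTER_CUBIC)
m=(im[...,2]>100)&(im[...,1]<60)&(im[...,0]<60)&(abs(W[...,0]-.479)<.06)&(abs(W[...,1]-.23)<.06)&(W[...,2]>.196)
c=W[m];print(m.sum(),c.mean(0),c.min(0),c.max(0))
vv,uu=np.nonzero(m);print(ray((uu.min()+uu.max())/2,(vv.min()+vv.max())/2,.203,p))
cv2.imwrite('pics/c3.png',o)
s=r.state();print(s['joint_pos'].round(2),rel(.4785,.2325,.23))
E
```

```text
t: 5.05
tcp_pos: [0.4957, -0.0982, 0.2499]
eef_rot: [3.135, 0.171, 0.01]
ft_force: [0.1, -0.6, -0.9]
gripper_width: -0.0
grip_force: 0.0
26 [0.48492662 0.233494   0.19693786]
45 [0.47857366 0.23097103 0.20117316] [0.46717606 0.22162685 0.19600585] [0.49077452 0.23941116 0.20604014]
[0.47847831 0.23009831 0.203     ]
[ 0.15  0.37 -0.    1.82  0.    0.95 -1.31] (array([  21.1, -329.7,   16.6]), np.float64(-83.74))
```

View pics/c3.png

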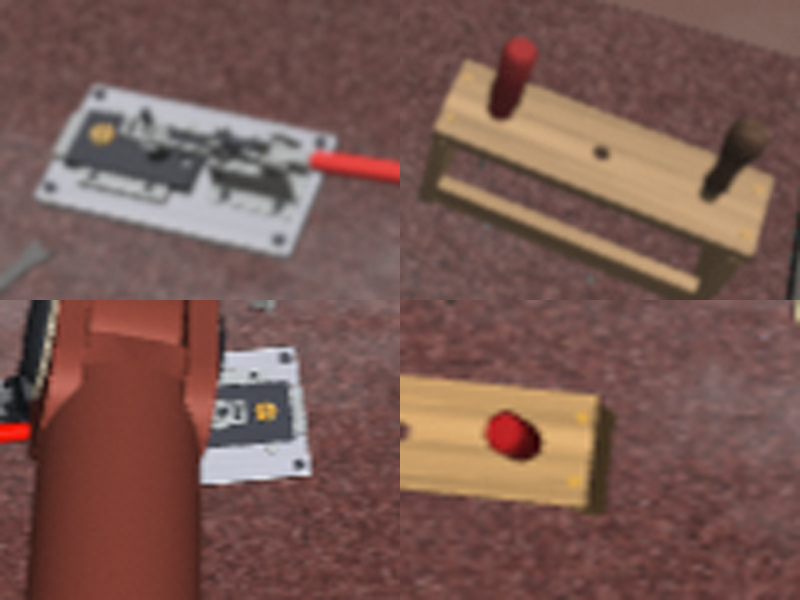

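The top-left crop shows the red lever lying level with the foot down on the plate. The driver still stands in the rack. Now to fetch it.

```bash
python3 -m crank '[[[1,4,-55,0,0],[1,8,-110,0,0],[1,12,-165,0,0],[1,15,-220,0,0],[1,18,-275,0,0],[1,20,-330,0,0],[1,20,-330,0,0],[1,20,-330,0,0],[1,20,-330,0,0]]]' 40
python3 - <<'E'
from h import *
s=r.state();print(s['tcp_pos'],s['gripper_width'],rel(.4785,.2315,.145))
E
```

```text
t: 6.28
tcp_pos: [0.4781, 0.2309, 0.2465]
eef_rot: [3.135, 0.168, -0.002]
ft_force: [0.0, 0.3, 0.8]
gripper_width: 0.0856
grip_force: 0.0
[0.47814453 0.23089887 0.24647762] 0.08563899989770725 (array([  0.6,  -0.7, 101.5]), np.float64(-83.88))
```

```bash
python3 -m crank '[[[1,0,0,30,0],[1,0,0,60,0],[1,0,0,90,0],[1,0,0,102,0],[-0.2,0,0,102,0],[-1,0,0,102,0],[-1,0,0,102,0],[-1,0,0,102,0],[-1,0,0,102,0],[-1,0,0,102,0]]]' 50
```

```text
t: 7.52
tcp_pos: [0.4786, 0.2337, 0.1464]
eef_rot: [-3.136, -0.173, -0.003]
ft_force: [-0.4, 0.0, 6.9]
gripper_width: 0.024
grip_force: 48.8
```

```bash
python3 -m crank '[[[-1,0,0,-20,0],[-1,0,0,-60,0],[-1,0,0,-100,0],[-1,0,0,-150,0],[-1,0,0,-200,0],[-1,0,0,-250,0],[-1,60,0,-300,0],[-1,110,0,-330,0],[-1,150,0,-330,0],[-1,150,0,-330,0],[-1,150,0,-330,0]]]'
python3 - <<'E'
from h import *
im,d,p=shot('side'); s=r.state();print(s['joint_pos'].round(2))
uv=proj(s['tcp_pos']-[0,0,.13],p);print(uv); u,v=np.rint(uv).astype(int)
x0,y0=max(u-40,0),max(v-60,0)
o=cv2.resize(im[y0:y0+75,x0:x0+100],(800,600),interpolation=cv2.INTER_CUBIC);print(x0,y0)
cv2.imwrite('pics/b4.png',o)
E
```

```text
t: 8.9
tcp_pos: [0.6267, 0.2498, 0.4741]
eef_rot: [3.136, 0.173, -0.004]
ft_force: [-0.9, 1.2, -1.2]
gripper_width: 0.0237
grip_force: 49.1
[-0.39  0.6  -0.05  0.78  0.03  1.76 -1.89]
[345.88863963 204.65148474]
306 145
```

View pics/b4.png

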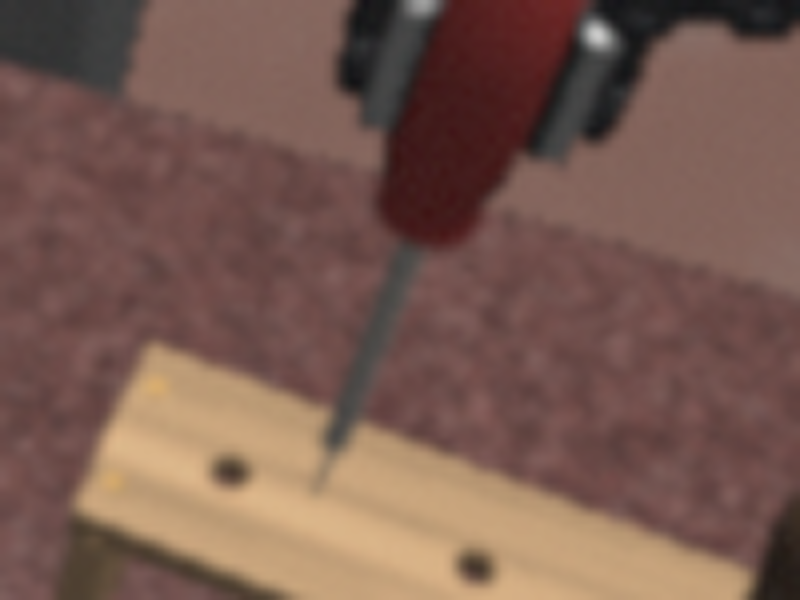

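The view shows the driver held upright and its blade nearly edge-on (thin line from (333,440) to (317,490)), so the blade is close to world x. I'll spin it both ways and measure the width to pin the angle down.

```bash
cat > sh.py <<'E'
import sys
from h import *
k=sys.argv[1]
a=np.mean([cams.camera('side')[0].astype(float) for _ in range(3)],0)
s=r.state();np.savez(f'sp{k}.npz',a=a,tcp=s['tcp_pos'],rot=s['eef_rot']);print(k,rel(0,0,0,s)[1])
E
python3 sh.py 0
python3 -m crank '[[[-1,0,0,0,10],[-1,0,0,0,20],[-1,0,0,0,20],[-1,0,0,0,20]]]' >/dev/null; python3 sh.py 20
python3 -m crank '[[[-1,0,0,0,10],[-1,0,0,0,20],[-1,0,0,0,20],[-1,0,0,0,20]]]' >/dev/null; python3 sh.py 40
python3 -m crank '[[[-1,0,0,0,-10],[-1,0,0,0,-20],[-1,0,0,0,-30],[-1,0,0,0,-40],[-1,0,0,0,-50],[-1,0,0,0,-60],[-1,0,0,0,-60],[-1,0,0,0,-60]]]' >/dev/null; python3 sh.py -20
python3 -m crank '[[[-1,0,0,0,-10],[-1,0,0,0,-20],[-1,0,0,0,-20],[-1,0,0,0,-20]]]'; python3 sh.py -40
python3 - <<'E'
from h import *
p=cams.camera_params('side');o=[]
for k in('-40','-20','0','20','40'):
    z=np.load(f'sp{k}.npz');a=z['a'];u,v=np.rint(proj(z['tcp']-[0,0,.13],p)).astype(int)
    o.append(cv2.resize(a[v-20:v+8,u-10:u+14].clip(0,255).astype(np.uint8),(160,187),interpolation=cv2.INTER_CUBIC))
    print(k,z['tcp'].round(4),u,v)
    print(a[v-8:v+5,u-8:u+10,1].astype(int))
cv2.imwrite('pics/sp.png',np.hstack(o))
E
```

```text
0 -83.65
20 -103.61
40 -123.61
-20 -63.75
t: 12.05
tcp_pos: [0.627, 0.2496, 0.4754]
eef_rot: [2.89, 1.231, 0.0]
ft_force: [1.0, -0.9, -1.1]
gripper_width: 0.0241
grip_force: 49.0
-40 -43.77
-40 [0.627  0.2497 0.4754] 346 205
[[156 155 153 151 152 151 150 150 143 117  82  74  87  94  84  73  68  71]
 [161 159 158 155 154 152 151 148 134 102  76  79 106 127 118 102  90  84]
 [164 162 161 160 159 157 155 146 122  86  73  87 118 144 144 137 131 119]
 [164 163 163 163 161 160 158 147 117  82  80 104 131 147 150 149 150 144]
 [161 162 163 164 163 163 160 143 105  78 100 134 148 153 150 150 150 150]
 [156 158 159 161 163 163 155 129  87  77 115 151 160 159 158 154 151 150]
 [154 156 156 156 159 158 147 117  80  86 127 157 163 162 160 160 157 155]
 [158 162 158 156 155 153 145 122  88 101 140 161 164 163 162 162 161 160]
 [169 168 165 162 159 155 151 136 108 114 148 161 163 162 163 163 163 162]
 [177 176 172 170 168 167 163 155 138 133 150 157 157 159 161 163 163 163]
 [179 179 178 176 175 173 172 169 162 157 157 155 154 155 156 158 159 162]
 [176 177 179 180 178 177 177 175 172 170 167 164 
[... 3440 characters left out ...]
150 152 151 151 151 145]
 [164 164 165 165 165 165 156 132  96  92 123 150 158 155 153 152 151 151]
 [157 160 162 163 165 163 148 115  92 108 141 160 162 160 158 156 153 152]
 [154 158 158 159 160 154 131  99  91 121 154 164 164 163 163 161 160 157]
 [159 163 160 158 155 142 113  96 107 135 160 166 165 165 164 163 163 163]
 [170 170 166 164 159 145 120 122 137 149 159 164 164 165 164 165 164 163]
 [179 177 174 172 169 163 153 153 156 156 156 158 159 161 163 164 165 164]
 [181 181 179 179 176 175 172 170 168 164 160 157 156 156 157 159 162 164]
 [178 180 181 181 180 179 179 176 175 173 168 165 161 158 155 156 157 158]
 [170 173 176 179 181 181 180 180 179 177 175 174 171 167 163 160 157 155]]
```

View pics/sp.png

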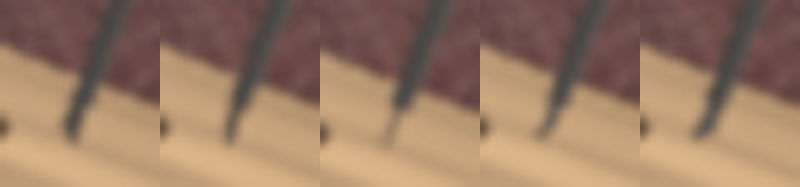

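Run:
```python
from h import *
from scipy.optimize import least_squares
p=cams.camera_params('side')
# silhouette model fit: shaft known vertical; blade flat 8x2, tip length L, all blade-angle-dependent area
ks=[-40,-20,20,40];A=[]
for k in ks:
    a=np.load(f'sp{k}.npz')['a'].mean(2)[200:212,336:358]
    tot=0
    for i in range(len(a)):
        row=a[i]; x=np.arange(22); m=(x<4)|(x>17)
        bg=np.polyval(np.polyfit(x[m],row[m],1),x)
        tot+=((bg-row)/(bg-65))[4:18].sum() if i>=1 else 0
    A.append(tot)
A=np.array(A);print(dict(zip(ks,A.round(1))))
yaw=np.array([-43.77,-63.75,-103.61,-123.61])
view=np.degrees(np.arctan2(.2227-.2496,1.0001-.627));print('view',view)
# blade world angle = yaw + off
def f(q):
    ph=np.radians(yaw+q[0]-view);return q[2]+q[1]*(8*abs(np.sin(ph))+2*abs(np.cos(ph)))-A
for o in(70,80,90,100):
    z=least_squares(f,[o,3,0]);print(o,z.x,z.cost)
# direct silhouette fit using sharp rendering
from scipy.ndimage import gaussian_filter
from scipy.optimize import minimize
K=6
imgs={k:np.load(f'sp{k}.npz') for k in ks}
U0,V0,NW,NH=334,196,26,18
def render(k,q,off):
    tx,ty,tz,L,sig=q; z=imgs[k]; M=R.from_rotvec(z['rot']).as_matrix()
    c=z['tcp']+[tx/1e3,ty/1e3,0]; zt=z['tcp'][2]-.13+tz/1e3
    th=np.radians(np.degrees(np.arctan2(M[1,1],M[0,1]))+off); e=np.array([np.cos(th),np.sin(th),0]);n=np.array([-e[1],e[0],0])
    im=np.zeros((NH*K,NW*K),np.uint8)
    def hull(P):
        uv=(proj(P,p)-[U0-.5,V0-.5])*K
        cv2.fillConvexPoly(im,cv2.convexHull((uv*16).astype(np.int32).reshape(-1,1,2)),1,shift=4)
    b=np.array([c[0],c[1],zt]); Z=np.array([0,0,1])
    hull(np.array([b+s*.004*e+t*.001*n+h*Z for s in(-1,1) for t in(-1,1) for h in(0,L/1e3)]))
    an=np.linspace(0,2*np.pi,24,endpoint=False)
    hull(np.array([b+rs*(np.cos(x)*e+np.sin(x)*n)+h*Z for x in an for h in(L/1e3,.08) for rs in(q5/1e3,)]))
    g=gaussian_filter(im.astype(float),sig*K);return g.reshape(NH,K,NW,K).mean((1,3))
q5=3.0
# background: per-image max envelope across ks (blade moves) is poor -> row-linear on wood only
def cost(q,off):
    t=0
    for k in ks:
        a=imgs[k]['a'].mean(2)[V0:V0+NH,U0:U0+NW]; g=render(k,q[:5],off)
        for i in range(5,15):
            X=np.stack([np.ones(NW),np.arange(NW)],1)*(1-g[i])[:,None]; y=a[i]-66*g[i]
            m=slice(3,19); x,*_=np.linalg.lstsq(X[m],y[m],rcond=None); t+=((X[m]@x-y[m])**2).sum()
    return (t/(4*10*16))**.5
for r0 in(3.0,):
  for off in range(60,116,6):
    best=minimize(cost,[0,0,0,12,.8],args=(off,),method='Nelder-Mead',options=dict(maxfev=160,initial_simplex=np.array([[0,0,0,12,.8]]*6)+np.vstack([np.zeros(5),np.diag([3,3,3,4,.3])])))
    print(off,round(best.fun,2),best.x.round(2))
```

```text
{-40: np.float64(0.5), -20: np.float64(-3.5), 20: np.float64(-4.8), 40: np.float64(-0.9)}
view -4.123811778087414
70 [ 82.87277223   1.93529029 -13.08132696] 0.03953205011868229
80 [ 82.87277223   1.93529029 -13.08132696] 0.039532050118682625
90 [ 82.87277223   1.93529029 -13.08132696] 0.039532050118682535
100 [ 82.87277224   1.93529029 -13.08132694] 0.03953205011868228
60 8.74 [-2.75 -0.71  1.58  4.03  1.52]
66 8.48 [-1.63 -0.87  3.18  7.19  1.4 ]
72 8.08 [-1.4  -0.8   2.97 10.4   1.37]
78 7.76 [-2.23 -0.75  2.19 12.75  1.27]
84 7.65 [-2.28 -0.88  2.15 11.68  1.25]
90 7.69 [-2.99 -0.91  1.12 12.37  1.24]
96 7.95 [-3.05 -0.9   0.95 11.84  1.29]
102 8.32 [-2.72 -0.95  1.26 10.69  1.38]
108 8.69 [-1.   -1.1   4.54  9.26  1.44]
114 8.9 [-2.15 -0.85  2.26  5.29  1.7 ]
```

```bash
sed -i 's/range(0,180,15)/DEG/; s/\[:6\]/[:9]/' fit.py; sed -i '1i DEG=range(-12,37,6)' fit.py
python3 - <<'E'
from fit import *
c=np.array([.5163,-.3040])
for n,s in(('top',.38),('side',.9)):
    a=np.mean([cams.camera(n)[0].astype(float) for _ in range(4)],0) if n=='side' else np.load('topavg.npy')
    fit(n,a,c,'d',s)
E
```

```text
top d 8.71 18 [1.0, 0.06, 0.37] [-12.0, 165.0, 52.0, 35.0]
top d 8.97 12 [0.99, 0.02, 0.42] [-12.0, 168.0, 49.0, 38.0]
top d 9.04 24 [0.99, 0.06, 0.42] [-12.0, 168.0, 50.0, 32.0]
top d 9.4 6 [1.06, -0.06, 0.43] [-13.0, 165.0, 59.0, 46.0]
top d 9.48 -6 [1.41, -1.24, 0.27] [-13.0, 134.0, 93.0, 146.0]
top d 9.51 30 [0.95, 0.1, 0.31] [-12.0, 155.0, 74.0, 39.0]
top d 9.73 -12 [1.43, -1.2, 0.3] [-13.0, 134.0, 100.0, 147.0]
top d 9.76 0 [1.01, 0.16, 0.43] [-12.0, 164.0, 67.0, 30.0]
top d 9.99 36 [1.39, -0.83, 0.32] [-13.0, 139.0, 101.0, 124.0]
side d 4.35 0 [-1.15, 1.28, 1.01] [-8.0, 184.0, -26.0, 11.0]
side d 4.37 12 [-1.45, 0.87, 0.99] [-9.0, 175.0, -4.0, 25.0]
side d 4.41 6 [-1.23, 1.25, 1.02] [-9.0, 181.0, -14.0, 15.0]
side d 4.48 -6 [-1.15, 1.26, 1.0] [-8.0, 183.0, -25.0, 10.0]
side d 4.49 18 [-1.53, 0.77, 0.98] [-9.0, 170.0, 7.0, 29.0]
side d 4.65 -12 [-1.08, 1.38, 1.03] [-8.0, 190.0, -43.0, 5.0]
side d 4.65 24 [-1.54, 0.76, 1.01] [-9.0, 172.0, 10.0, 29.0]
side d 4.84 30 [-1.46, 1.01, 0.98] [-9.0, 165.0, 24.0, 26.0]
side d 5.08 36 [-1.54, 0.82, 1.01] [-9.0, 166.0, 31.0, 30.0]
```

```bash
cat > fit3.py <<'E'
from h import *
from scipy.optimize import minimize
from scipy.ndimage import gaussian_filter
K=6;hw=5;N=2*hw+1;c0=np.array([.5163,-.3040])
def setup(n,a):
    p=cams.camera_params(n);u0,v0=np.rint(proj([*c0,.030],p)).astype(int)
    t=a[v0-hw:v0+hw+1,u0-hw:u0+hw+1]
    s=(np.arange(N*K)+.5)/K-.5-hw;U,V=np.meshgrid(u0+s,v0+s);cc=np.array(p['xyz'])
    D=np.stack([(U-p['cx'])/p['fx'],-(V-p['cy'])/p['fy'],-np.ones_like(U)],-1)@rot(p).T
    zs=np.arange(.03195,.022,-.0003)
    P=np.stack([(cc+D*((z-cc[2])/D[...,2])[...,None])[...,:2] for z in zs])
    UU,VV=np.meshgrid(u0+np.arange(-hw,hw+1),v0+np.arange(-hw,hw+1))
    G=np.array([ray(a,b,.024,p)[:2] for a,b in zip(UU.ravel(),VV.ravel())])
    m=np.hypot(*(G-c0).T)<.0135
    Y=np.stack([t[...,2].ravel(),t[...,0].ravel()],1)[m]
    return P,zs,m,Y
def model(S,q,th):
    P,zs,m,Y=S;e=P-(c0+np.array(q[:2])/1e3)
    d=-np.sin(th)*e[...,0]+np.cos(th)*e[...,1];rr=np.hypot(e[...,0],e[...,1])
    sol=(rr<.008)&~((abs(d)<.00125)&(zs[:,None,None]>.0295))
    hit=sol.any(0);i=sol.argmax(0);dd=np.take_along_axis(d,i[None],0)[0];ri=np.take_along_axis(rr,i[None],0)[0];z=zs[i]
    top=hit&(i==0);floor=hit&~top&(abs(dd)<.00125)&(z>.029)&(ri<.0078)
    wall=hit&~top&~floor&(z>.0293)&(ri<.00775);side=hit&~top&~floor&~wall
    f=lambda x:gaussian_filter(x.astype(float),abs(q[2])*K).reshape(N,K,N,K).mean((1,3)).ravel()[m]
    A=np.stack([np.ones(m.sum())]+[f(x) for x in(top,floor|wall,side)],1)
    x,*_=np.linalg.lstsq(A,Y,rcond=None);return ((A@x-Y)**2).mean()**.5,x
if __name__=='__main__':
  for n,s in(('top',.38),('side',.9)):
    S=setup(n,np.load(n+'avg.npy'))
    for dg in range(-18,43,6):
        th=np.radians(dg);best=None
        for st in((0,0),(1,-.5),(-1,1)):
            x0=np.array([*st,s]);b=minimize(lambda q:model(S,q,th)[0],x0,method='Nelder-Mead',options=dict(maxfev=80,initial_simplex=[x0,x0+[1.5,0,0],x0+[0,1.5,0],x0+[0,0,.2]]))
            if best is None or b.fun<best.fun:best=b
        print(n,dg,round(best.fun,2),best.x.round(2),model(S,best.x,th)[1][:,0].round())
E
time python3 fit3.py
```

```text
top -18 12.25 [ 1.54 -1.41  0.21] [ 68. 119. 109. 128.]
top -12 12.07 [ 1.59 -1.28  0.22] [ 68. 125.  92. 119.]
top -6 11.53 [ 1.38 -0.87  0.32] [ 68. 139.  70.  92.]
top 0 11.42 [ 1.35 -0.8   0.32] [ 68. 142.  66.  82.]
top 6 11.33 [ 1.09 -0.26  0.47] [ 69. 163.  29.  27.]
top 12 10.97 [ 1.09 -0.26  0.48] [ 69. 167.  21.  21.]
top 18 11.15 [ 1.06 -0.31  0.43] [ 69. 160.  28.  27.]
top 24 11.63 [ 1.02 -0.31  0.42] [ 70. 157.  39.  29.]
top 30 12.38 [ 1.05 -0.38  0.36] [ 70. 146.  64.  39.]
top 36 12.59 [ 1.61 -1.45  0.27] [ 67. 122. 104. 133.]
top 42 12.57 [ 1.57 -1.68  0.24] [ 68. 118. 111. 137.]
side -18 5.13 [-1.37  1.    0.94] [ 78. 183. -33.  -3.]
side -12 4.68 [-1.28  0.93  0.94] [ 77. 183. -37.   0.]
side -6 4.23 [-1.38  0.79  0.91] [ 77. 180. -25.   6.]
side 0 3.9 [-1.38  0.62  0.93] [ 75. 184. -31.  11.]
side 6 3.54 [-1.38  0.62  0.93] [ 74. 185. -30.  14.]
side 12 3.38 [-1.41  0.67  0.95] [ 74. 185. -21.  15.]
side 18 3.41 [-1.39  0.66  0.96] [ 73. 186. -19.  18.]
side 24 3.56 [-1.53  0.67  0.95] [ 73. 181.  -4.  20.]
side 30 3.6 [-1.59  0.55  1.03] [ 71. 197.  -5.  23.]
side 36 4.09 [-1.55  0.7   1.03] [ 72. 191.  -5.  21.]
side 42 4.5 [-1.67  0.71  1.03] [ 72. 187.   7.  22.]
real	0m50.966s
user	0m50.709s
sys	0m0.204s
```

Run:
```python
from h import *
s=r.state();print(s['t'],s['tcp_pos'],rel(.5185,-.3032,.475))
```

```text
12.4 [0.62701088 0.24968268 0.47536893] (array([-4.746e+02,  3.037e+02,  4.000e-01]), np.float64(-43.72))
```

Both cameras now agree with the 3D slot model: the slot runs about 14° from world x. The blade angle is the tool yaw plus about 85°, so the spin is +27°. I'll carry it high to above the screw.

```bash
python3 -m crank '[[[-1,-30,19,0,5],[-1,-75,48,0,10],[-1,-120,76,0,15],[-1,-165,105,0,20],[-1,-210,134,0,25],[-1,-255,162,0,27],[-1,-300,191,0,27],[-1,-345,219,0,27],[-1,-390,248,0,27],[-1,-435,277,0,27],[-1,-475,302,0,27],[-1,-475,302,0,27]]]'
python3 - <<'E'
from h import *
s=r.state();print(s['tcp_pos'],s['joint_pos'].round(2),rel(.5173,-.3025,.23))
E
```

```text
t: 13.9
tcp_pos: [0.5149, -0.3076, 0.4746]
eef_rot: [3.097, 0.511, -0.004]
ft_force: [0.0, 0.5, -1.5]
gripper_width: 0.0241
grip_force: 49.2
[ 0.51491011 -0.30763071  0.47463264] [ 0.49  0.43  0.02  1.08 -0.    1.64 -0.74] (array([  4.7,  -4.5, 244.6]), np.float64(-71.26))
```

```bash
python3 -m crank '[[[-1,0,0,50,0],[-1,0,0,100,0],[-1,0,0,150,0],[-1,0,0,200,0],[-1,0,0,240,0],[-1,0,0,240,0],[-1,0,0,240,0],[-1,0,0,240,0]]]'
python3 - <<'E'
from h import *
st=[shot('side')[0].astype(float) for _ in range(3)];im=np.mean(st,0).astype(np.uint8);p=cams.camera_params('side')
s=r.state();print(s['tcp_pos'],rel(.5173,-.3025,.18))
a=proj(s['tcp_pos']-[.0024,.0009,.128],p);print('tip pred',a,'screw',proj([.5149,-.3034,.032],p), 'screw pred at tip z',proj([.5149,-.3034,s['tcp_pos'][2]-.128],p))
u,v=np.rint(a).astype(int);x0,y0=u-40,v-35
o=cv2.resize(im[y0:y0+60,x0:x0+80],(800,600),interpolation=cv2.INTER_CUBIC);print(x0,y0)
cv2.imwrite('pics/n5.png',o)
E
```

```text
t: 14.9
tcp_pos: [0.5188, -0.3029, 0.2379]
eef_rot: [3.094, 0.527, 0.006]
ft_force: [-0.1, -0.5, -0.9]
gripper_width: 0.0238
grip_force: 49.3
[ 0.51790707 -0.30269266  0.23677555] (array([-0.6, -0.5, 56.8]), np.float64(-70.69))
tip pred [143.09217779 156.53672901] screw [149.97443734 172.79881182] screw pred at tip z [143.26533174 156.3983261 ]
103 122
```

View pics/n5.png

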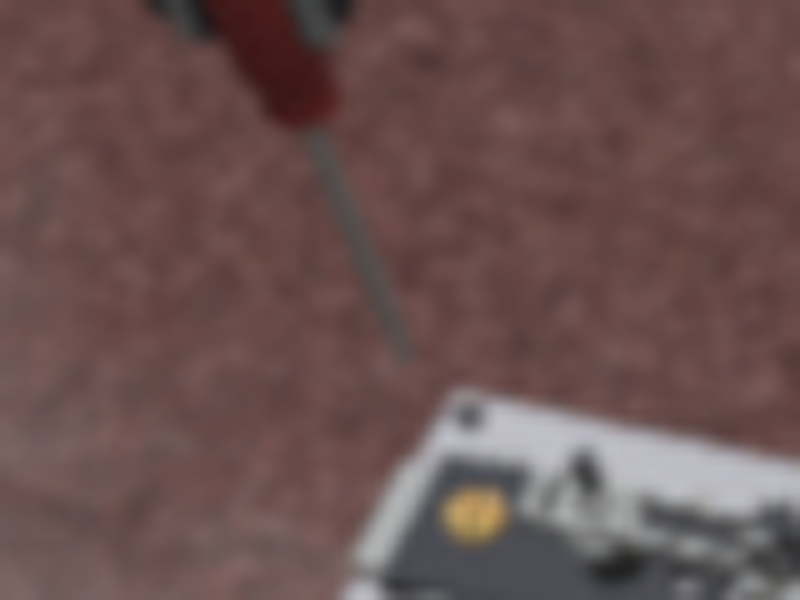

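The view shows the driver upright with its tip at full-frame pixel ≈(143,157), very near the prediction, and the screw head at (150,173). I'll descend to about 13 mm above the head and measure the tip again.

```bash
python3 -m crank '[[[-1,0,0,20,0],[-1,0,0,40,0],[-1,0,0,55,0],[-1,0,0,60,0],[-1,0,0,60,0],[-1,0,0,60,0],[-1,0,0,60,0]]]'
python3 - <<'E'
from h import *
im=np.mean([shot('side')[0].astype(float) for _ in range(4)],0);p=cams.camera_params('side');np.save('near.npy',im)
s=[r.state()['tcp_pos']];
for _ in range(3): cams.camera('side');s.append(r.state()['tcp_pos'])
s=np.mean(s,0);print(s)
for dz in(.1285,.1315):print('tip pred if centred',proj([.5149,-.3034,s[2]-dz],p),'screw',proj([.5149,-.3034,.032],p))
x0,y0=130,145
cv2.imwrite('pics/n6.png',cv2.resize(im[y0:y0+39,x0:x0+52].astype(np.uint8),(800,600),interpolation=cv2.INTER_CUBIC))
print(im[160:182,138:158,2].astype(int));print(im[160:182,138:158,0].astype(int))
E
```

```text
t: 15.92
tcp_pos: [0.5177, -0.3026, 0.176]
eef_rot: [3.096, 0.527, 0.002]
ft_force: [0.1, 0.3, -1.2]
gripper_width: 0.0238
grip_force: 49.3
[ 0.51735097 -0.30240919  0.17545389]
tip pred if centred [148.73102406 169.75927377] screw [149.97443734 172.79881182]
tip pred if centred [148.98280623 170.37475817] screw [149.97443734 172.79881182]
[[104 100  99 104 106 100  89  86  93 102 112 116 117 114 108 104 100 103
  108 106]
 [100  99  97  99 103 100  93  84  92 113 136 143 139 132 125 117 112 112
  112 107]
 [ 98  98  98  98  97  97  91  83  91 117 135 126 127 146 163 162 154 147
  138 127]
 [ 94  95  97  98  98  96  93  84  88 110 120  99 108 148 181 186 182 178
  174 168]
 [ 93  98 102  99  99 101 100  92  87 104 119 114 126 161 186 191 191 189
  189 187]
 [ 97 103 106 102  98  99 105 108 103 103 131 156 170 181 191 192 191 191
  190 191]
 [107 109 109 104  99 100 115 137 138 107 123 161 180 185 186 188 187 189
  190 191]
 [110 112 109 105 105 114 137 160 154 108 103 130 150 159 161 169 171 175
  186 190]
 [110 109 107 106 118 142 162 167 145 100  87  96 105 112 114 123 127 142
  16
[... 2283 characters left out ...]
  95 116
  125 125]
 [ 80 109 151 175 169 138 103  86  85  89  95  92  89  94  82  75  81  86
   93 102]
 [ 93 132 169 176 156 115  88  84  84  85  84  82  78  79  75  78  82  82
   82  83]
 [116 155 176 169 137  98  84  84  84  83  83  79  74  77  80  84  85  85
   84  84]
 [130 164 173 155 114  86  83  84  84  84  84  82  81  83  85  86  85  86
   85  85]
 [118 141 146 126  94  83  83  84  84  84  84  84  84  85  85  85  85  84
   85  86]
 [117 126 123  97  80  79  81  82  83  83  84  84  86  85  84  85  85  84
   84  85]
 [154 165 145  93  62  62  69  75  78  79  80  82  83  84  84  85  85  85
   85  84]
 [183 192 172 124  90  80  85  94  97  91  81  77  79  80  80  82  83  84
   84  85]]
```

View pics/n6.png

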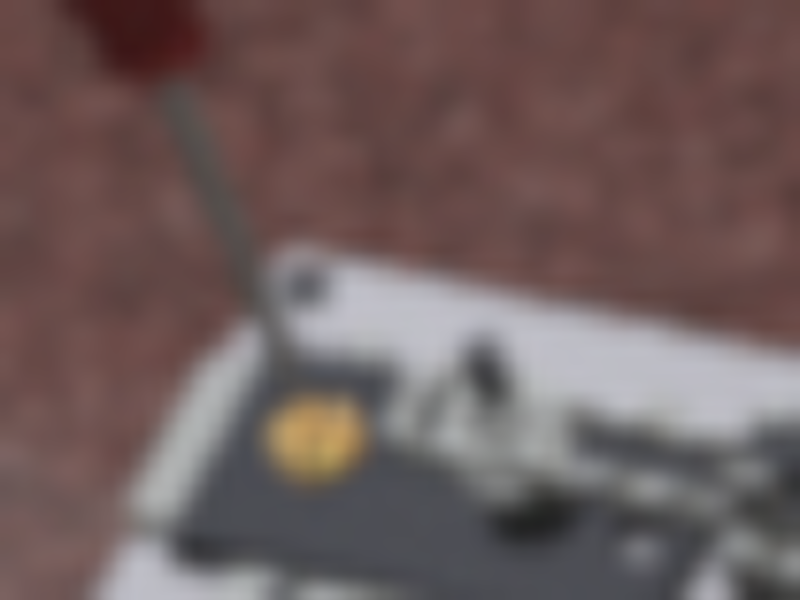

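Run:
```python
import numpy as np
n=np.load('near.npy');b=np.mean([np.load(f'sp{k}.npz')['a'] for k in(-40,-20,20,40)],0)
d=(n-b)[162:177,141:156]
for c in(0,2):print(d[...,c].round().astype(int))
```

```text
[[  -4   -4   -5   -6   -5   -5   -7   -7   -7   -7   -8  -10  -10   -9
    -8]
 [  -4   -4   -5   -4  -10  -23  -31  -19   -8   -6   -9  -12  -12  -11
   -11]
 [  -5   -4   -4   -5  -22  -60  -75  -48  -16   -7  -10  -11  -12  -12
   -13]
 [  -5   -4   -5   -7  -31  -73 -101  -67  -24  -11  -11  -11  -12  -12
   -12]
 [  -4   -4   -4   -7  -21  -51  -94  -76  -32  -13  -11  -11  -11  -12
   -12]
 [  -4   -4   -6   -7  -11  -25  -55  -53  -25  -11  -10   -9  -10  -11
   -11]
 [  -5   -6   -7   -9  -10  -12  -18  -20  -11   -7   -7   -7   -8   -8
    -9]
 [  -6   -8  -10  -11  -10   -7   -7   -9   -9   -7   -6   -5   -5   -5
    -6]
 [  -6   -9  -11  -10   -8   -6   -7  -11   -9   -6   -6   -5   -5   -6
    -7]
 [  -8  -10  -11  -10   -8   -6   -7   -8   -9   -7   -5   -6   -7   -6
    -8]
 [ -10  -12  -11   -9   -7   -6   -5   -6   -7   -6   -6   -5   -6   -6
    -8]
 [ -10  -11  -10   -8   -6   -5   -5   -7   -6   -6   -6   -6   -5   -6
    -7]
 [ -11  -10   -8   -5   -5   -5   -5   -6   -6   -5   -5   -4   -5   -5
    -5]
 [ -10  -10   -7   -6   -5   -5   -5   -5   -5   -5   -5   -
[... 346 characters left out ...]
1 -12]
 [ -7  -5  -6  -8 -19 -47 -86 -69 -29 -12 -11 -11 -10 -11 -11]
 [ -6  -6  -7  -8 -11 -23 -48 -44 -21 -10  -9  -9 -10 -11 -11]
 [ -7  -8  -8  -9  -9 -11 -13  -9  -6  -6  -7  -7  -8  -8  -9]
 [ -7  -9 -10 -11 -10  -7  -3   1   0  -4  -5  -5  -5  -4  -7]
 [ -7 -10 -10 -10  -8  -5  -4  -4  -3  -5  -6  -6  -5  -5  -7]
 [ -8 -10 -11 -10  -8  -6  -6  -7  -9 -10  -9  -9  -7  -5  -7]
 [-10 -11 -11  -8  -6  -5  -7 -10 -11 -11 -12 -10  -8  -6  -8]
 [-11 -10  -9  -7  -5  -4  -8 -12 -11 -11 -12 -11  -8  -6  -7]
 [-11 -10  -9  -5  -5  -5  -7 -10 -10 -10 -10  -9  -7  -5  -5]
 [-10 -10  -7  -5  -4  -5  -6  -8  -9  -8  -9  -7  -5  -5  -5]
 [-10  -8  -5  -5  -4  -6  -5  -5  -6  -6  -7  -6  -5  -6  -5]]
```

The difference image puts the blade end at about (148.5,170), against (148.8,170.1) expected for a centred tip, so it is centred to about 1 mm. I'll lower 7 mm to finish about 5–6 mm above the head.

```bash
python3 -m crank '[[[-1,0,0,2,0],[-1,0,0,4,0],[-1,0,0,6,0],[-1,0,0,7,0],[-1,0,0,7,0],[-1,0,0,7,0],[-1,0,0,7,0],[-1,0,0,7,0]]]'
python3 - <<'E'
from h import *
n=[];t=[]
for _ in range(4): n.append(cams.camera('side')[0].astype(float));t.append(r.state()['tcp_pos'])
n=np.mean(n,0);t=np.mean(t,0);print(t,rel(0,0,0)[1],r.state()['joint_velocities'].round(3))
b=np.mean([np.load(f'sp{k}.npz')['a'] for k in(-40,-20,20,40)],0);p=cams.camera_params('side')
print(proj([.5149,-.3034,t[2]-.1305],p));print((n-b)[164:177,142:156,0].round().astype(int));print((n-b)[164:177,142:156,2].round().astype(int))
E
```

```text
t: 17.27
tcp_pos: [0.5173, -0.3024, 0.1684]
eef_rot: [3.097, 0.527, 0.0]
ft_force: [0.6, -0.1, -1.4]
gripper_width: 0.0238
grip_force: 49.3
[ 0.51731674 -0.30238235  0.16835454] -70.69 [-0.001  0.001  0.     0.001 -0.    -0.002 -0.001]
[149.49108234 171.61724496]
[[  -4   -4   -5  -23  -60  -76  -49  -16   -7  -10  -12  -12  -12  -12]
 [  -5   -3   -8  -30  -74 -104  -71  -25  -11  -11  -12  -13  -12  -12]
 [  -4   -3   -7  -21  -52  -98  -82  -36  -14  -11  -11  -11  -11  -12]
 [  -5   -6   -7  -11  -24  -55  -59  -33  -13  -10  -10  -10  -11  -12]
 [  -6   -7   -9   -9  -11  -20  -27  -18   -8   -6   -7   -8   -8   -9]
 [  -8  -10  -11  -10   -7   -9  -14  -10   -6   -5   -5   -5   -5   -7]
 [  -9  -11  -10   -9   -6   -7   -9  -11  -10   -6   -6   -5   -6   -7]
 [ -10  -11  -10   -8   -5   -5   -9  -16  -17   -8   -6   -5   -6   -8]
 [ -11  -10   -9   -7   -5   -6  -11  -19  -16   -9   -6   -6   -6   -8]
 [ -11   -9   -8   -5   -5   -7   -9  -12  -10   -6   -5   -5   -6   -7]
 [ -11   -9   -6   -5   -4   -5   -7   -7   -6   -6   -5   -5   -5   -5]
 [  -9   -7   -5   -5   -5   -5  
[... 181 characters left out ...]
5  -8 -27 -68 -95 -64 -23 -11 -11 -11 -12 -12 -12]
 [ -6  -5  -8 -19 -48 -89 -74 -33 -14 -10 -11 -11 -12 -12]
 [ -6  -7  -8 -11 -22 -49 -50 -28 -12  -9 -10 -10 -10 -11]
 [ -7  -8  -9  -9 -10 -15 -17 -11  -6  -6  -7  -8  -8  -9]
 [ -9 -10 -11 -10  -7  -5  -4   0  -1  -3  -5  -5  -4  -7]
 [-10 -11 -10  -8  -6  -5  -7 -18 -23 -10  -6  -5  -6  -7]
 [-10 -10 -10  -7  -5  -8 -26 -56 -58 -20  -9  -6  -5  -8]
 [-10 -10  -8  -6  -5 -12 -31 -59 -53 -19 -10  -8  -7  -8]
 [-11  -9  -8  -5  -4 -11 -21 -31 -27 -14 -10  -8  -6  -7]
 [-10  -9  -6  -5  -4  -6 -11 -14 -12 -11  -9  -8  -5  -5]
 [ -9  -7  -5  -4  -5  -5  -7  -9  -9  -8  -7  -5  -5  -4]
 [ -8  -6  -5  -5  -4  -5  -5  -6  -5  -6  -5  -4  -5  -5]]
```

Run:
```python
from h import *
p=cams.camera_params('side');th=np.radians(14);e=np.array([np.cos(th),np.sin(th),0])
for z in(.034,.0375,.041):
    c=np.array([.5149,-.3034,z]);print(z,[proj(c+s*.004*e,p).round(2) for s in(-1,0,1)])
```

```text
0.034 [array([150.19, 171.32]), array([149.81, 172.4 ]), array([149.42, 173.47])]
0.0375 [array([149.91, 170.62]), array([149.52, 171.69]), array([149.13, 172.77])]
0.041 [array([149.62, 169.9 ]), array([149.23, 170.98]), array([148.84, 172.06])]
```

The blade's near corner is expected at (149.1,172.8) for a 5.5 mm gap and a 14° angle. The observed darkening of the head ends there too, so the line-up is good. Handing in.

```bash
python3 -c "
from rig import job
print(job.hand_in())"
```

```text
the job is handed in; nothing more can be done
None
```

The job is handed in, with no verdict shown: the clamp lever is fully down, and the screwdriver is held still and upright an estimated 5–6 mm above the middle of the screw head, in line with the slot as measured from the camera images.

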